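# Pack the platform level with spacer plates

### The job

The hinged sample platform stands open: pick the two coloured spacer plates whose thicknesses together best fill the gap over its small square steel support, and pile them lying flat, one on the other and centred, on that support. Then fold the platform down so that it rests on the pile and lies level. Leave the vial, the dropper bottle and the brass weight where they stand.

Things in the scene. Friction and masses are not known exactly. Their poses are not given: they have to be found in the camera images.
- stand: fixed platform stand: grey base plate 96 mm (x) by 225 mm (y), 8 mm thick, reaching from y = -50 to y = +175 mm, with two aluminium hinge posts 86 mm high (94 mm over their rounded heads), 12 x 26 mm, at x = +-37, y = +130 mm. Origin on the desk right under the centre of the support; z up; y points from the support to the hinge.
- support: small square steel support, 36 x 36 mm and 6 mm thick, on a dark 28 mm column, fixed to the stand; origin at the centre of its flat top face. Its height differs from time to time: the top lies 34 to 48 mm over the desk. The gap to fill is measured from this top face to the underside of the platform's rib when the platform is level; the gap is 75 mm minus the height of this top over the desk.
- platform (a joint): hinge of the aluminium sample platform, rad: 0 = level (horizontal, over the support), positive = raised, 1.57 = upright; starts between 1.3 and 1.75; stops at -0.3 and 1.95. The platform (350 g) stays up by friction (0.1 N m) while within about 15 degrees of upright; pushed well past that (below about 1.0) it sinks by itself, slowly, on a damped hinge (0.3 N m s/rad), until it rests on what lies below.
- platform_hinge (a point): middle of the hinge pin, 83 mm over the desk and 130 mm from the support's centre along the stand's y; the pin lies along the stand's x.
- platform_rib (a point): middle of the lowest line of the round steel rib (8 mm across, 70 mm long, parallel to the pin) under the platform; 130 mm from the pin and 8 mm below the pin's height when level, where it is 75 mm over the desk, right over the support's centre. Its z axis is the platform's normal.
- platform_edge (a point): middle of the platform's free edge, 160 mm from the pin. The platform is a plate 8 mm thick (4 mm either side of the pin's plane), 100 mm wide along the pin, with a thin black rubber mat on its upper face (the face away from the support).
- rack: fixed black rack, 190 mm (x) by 84 mm (y), floor 4 mm thick; three places at x = -60, 0, +60 mm, one plate standing in each (which plate stands where varies). Each place is 26 mm wide between ribs whose tops lie 12 mm over the desk, and closed at both y ends by cheeks 44 mm high, so that a plate can be taken only across its thickness, from above. Origin on the desk below the middle.
- plate_10: yellow plastic spacer plate, 10 x 60 x 50 mm with rounded edges and a small white dot on each large face. Origin at its centre; x is across the 10 mm thickness, y along the 60 mm length, z along the 50 mm width. At the start it stands on a 60 mm edge in the rack with z up and its centre 29 mm over the desk. Plate weights lie between 30 and 120 g.
- plate_16: blue plastic spacer plate, 16 x 60 x 50 mm with rounded edges and a small white dot on each large face. Origin at its centre; x is across the 16 mm thickness, y along the 60 mm length, z along the 50 mm width. At the start it stands on a 60 mm edge in the rack with z up and its centre 29 mm over the desk. Plate weights lie between 30 and 120 g.
- plate_22: red plastic spacer plate, 22 x 60 x 50 mm with rounded edges and a small white dot on each large face. Origin at its centre; x is across the 22 mm thickness, y along the 60 mm length, z along the 50 mm width. At the start it stands on a 60 mm edge in the rack with z up and its centre 29 mm over the desk. Plate weights lie between 30 and 120 g.
- vial_red: sample vial with a red cap, 24 mm across, 53 mm high, standing loose by the work; a bystander to be left where it is. Origin under its centre.
- dropper: amber dropper bottle with black top, 34 mm across, 92 mm high, standing loose by the work; a bystander to be left where it is. Origin under its centre.
- weight: brass 100 g weight with a knob, 22 mm across, 34 mm high, standing loose by the work; a bystander to be left where it is. Origin under its centre.
Things that resemble listed ones, but are neither listed nor needed, are in the scene too. Of the things that look like the plate_22, take the one that is farthest to the robot's right at the start.

How it is judged (in metres and radians):
At the end, for the whole second after the job is handed in: The platform is level within 0.035 rad and still; it rests with more than 0.3 N on two of the plates, which lie flat (within 0.08 rad) one on the other on the support, each centred on it within 15 mm, the lower one bearing on the support (angle between platform_rib's own z axis and vertical below 0.035 rad and velocity of joint platform between -0.02 and 0.02 rad/s and ((horizontal distance between each of plate_10, plate_16 and support below 0.015 m and angle between the x axis of each of plate_10, plate_16 and the z axis of support, either way round below 0.08 rad and z of each of plate_10, plate_16 in the frame of support above 0 m and linear speed of each of plate_10, plate_16 below 0.02 m/s and (contact force between stand and plate_10 above 0.3 N or contact force between stand and plate_16 above 0.3 N) and (contact force between support and plate_10 above 0.3 N or contact force between support and plate_16 above 0.3 N)) or (horizontal distance between each of plate_10, plate_22 and support below 0.015 m and angle between the x axis of each of plate_10, plate_22 and the z axis of support, either way round below 0.08 rad and z of each of plate_10, plate_22 in the frame of support above 0 m and linear speed of each of plate_10, plate_22 below 0.02 m/s and (contact force between stand and plate_10 above 0.3 N or contact force between stand and plate_22 above 0.3 N) and (contact force between support and plate_10 above 0.3 N or contact force between support and plate_22 above 0.3 N)) or (horizontal distance between each of plate_16, plate_22 and support below 0.015 m and angle between the x axis of each of plate_16, plate_22 and the z axis of support, either way round below 0.08 rad and z of each of plate_16, plate_22 in the frame of support above 0 m and linear speed of each of plate_16, plate_22 below 0.02 m/s and (contact force between stand and plate_16 above 0.3 N or contact force between stand and plate_22 above 0.3 N) and (contact force between support and plate_16 above 0.3 N or contact force between support and plate_22 above 0.3 N)))); the robot touches nothing.
It fails at once if the vial is moved more than 20 mm (distance of vial_red from where it was at the start of the episode above 0.02 m).
It fails at once if the dropper bottle is moved more than 20 mm (distance of dropper from where it was at the start of the episode above 0.02 m).
It fails at once if the brass weight is moved more than 20 mm (distance of weight from where it was at the start of the episode above 0.02 m).
It also fails if it takes over 72 s, if anything falls off the work surface, if the arm or the gripper's body presses on something with over 40 N, if the wrist force passes 120 N, or if a joint passes its speed limit or range.

### The arm

A 6-joint arm with a two-finger parallel gripper is mounted at the origin on a cart in front of the work surface, level with it; the furniture and walls round the work are solid. World frame = base frame: x ahead of the robot, y to its left, z up, the work surface at z = 0. Lengths are in mm, angles in rad, forces in N, time in s.
With the tool pointing down it reaches from about 350 to 875 mm from the base axis. Payload 4.2 kg.
Tool frame: the origin (TCP) lies midway between the tips of the shut fingers; the grasp point (between the pads) lies 19 mm behind it (tcp_to_grasp is the distance from the TCP to the grasp point, in mm); z points along the fingers, y is the line along which they close (so a half turn about z gives the same grasp; the last joint's range is limited). The gripper opens to 85 mm and grips with 20 to 120 N. Pads are 22 mm wide; open, the fingers measure 114 mm over their backs; the gripper's body (76 mm by 85 mm) begins 54 mm behind the grasp point. The pads swing forward as they close: fully open they stand 13 mm farther back than shut.
Start: joints at [-1.066, 0.385, 0.008, 0, -1.194, -0.259], TCP at [152.1, -606.189, 231.312] pointing down, gripper open.
Joint ranges: [-3.14, 3.14], [-1.21, 2.06], [-1.07, 1.41], [-3.16, 2.05], [-2.99, -0.16], [-3.1, 3.1]. Speed limits (rad/s): [2.79, 2.79, 3.14, 3.14, 3.14, 3.14].

### API

Orientations are given as a unit quaternion [x, y, z, w].
In Python, from bench import read_state, get_image, job_done, tcp_to_grasp gives the robot as it stands.
- The arm moves only by the tool jog_arm, never from a script. Its argument "plan" is a list of rows, each a list of 3 entries, a list of its own where there are three numbers: the finger opening in mm, from 0 to 85.4, then the shift along the tool's x, y, z as a fraction of full scale, then the turn, a rotation vector about the tool's x, y, z as a fraction of full scale. A call has 1 to 10 rows; each row is the pose to reach, as a shift and turn from the pose commanded when the call began, along the tool's axes at that moment; what a row does not reach only later rows make up. Full scale, the value 1, is 0.1 m for a shift and 60 degrees for a turn. A row lasts 1/8 s, in which the tool goes at most 62.5 mm and 10.7 degrees, less where a joint would pass 70% of its speed; a pose out of reach is approached as far as the arm can. A call with a number of a shift or a turn outside -1 to 1 is refused whole. A call with a gripper value outside its range is refused whole. The fingers move at their own pace and stop on an object; the grip force is fixed at half the most. Time passes only in rows, so rows that repeat a pose let the fingers close. It gives the time, the measured TCP pose, the force, the opening and the grip force at its end, in the units of the state.
- read_state(): the state, without advancing time (a new reading comes with each control period).
- get_image(name): name is "scene" or "top" or "wrist"; returns a dict with "img" (420x560x3 uint8, red, green, blue), "range_z" (420x560 float32, mm along the optical axis (not along the pixel's ray), 0 where there is no reading), "intrinsics" (3x3 intrinsics, pixels), "distortion" ([k1, k2, p1, p2, k3] as OpenCV has them; the pictures are not rectified), "extrinsics" (4x4, takes a point from camera to world coordinates); the wrist camera has in their place "tool_from_camera" (4x4, takes a point from camera to tool coordinates, whose origin is the TCP and whose axes are the flange's). Camera axes: x right, y down, z forward; pixel columns grow to the right and rows downward; lengths in mm; the calibration is good to about 2 mm. A picture is of the moment at which its call begins: read the wrist's pose just before it.
- job_done(): hands the job in; it is judged then, once.
The state is a dict: "clock": time; "joints": joint angles; "joint_vel": joint speeds; "joint_efforts": joint torques, N m; "position": TCP position; "ee_rot": TCP orientation; "contact_force": force on the tool from outside, world axes, zero at the start; "wrist_torque": the same for the moment, N m; "gripper_width": finger opening in mm; "grasp_force": force on a finger pad.
Only numpy, scipy, OpenCV 4.12 (cv2) and the standard library are available. Lean on these libraries where they do the work, as an engineer would, in place of code of your own. Each camera call takes 0.05 s, during which the arm holds its last target. There are 200 camera calls.

## Working session

There is one attempt and no reset: what is moved stays moved. The work goes in short steps, Python scripts to look and compute and a tool call to move; the robot and the scene stay as the last step left them, time stands still between calls to the robot, and variables do not carry over. Pictures are saved under pics/ and viewed, at most 10 in all, crops included, and the job is handed in when it is done.

Besides the shell and the picture viewer there is one more tool, called after "Emit:" in YAML: its name, and indented under it one key for each argument. jog_arm: Moves the arm, as the interface text tells. Its arguments: {"type":"object","properties":{"plan":{"type":"array"}},"required":["plan"]}

```bash
mkdir -p pics
cat > h.py <<'E'
import numpy as np,cv2,pickle
from bench import *
def grab(n):
    s=read_state(); d=get_image(n); d['state']=s
    pickle.dump(d,open(f'pics/{n}.pkl','wb')); return d
def cloud(d,T=None):
    K,D=d['intrinsics'],np.array(d['distortion'],float)
    h,w=d['range_z'].shape
    u,v=np.meshgrid(np.arange(w),np.arange(h))
    p=cv2.undistortPoints(np.stack([u,v],-1).reshape(-1,1,2).astype(np.float64),np.array(K,float),D).reshape(h,w,2)
    z=d['range_z'][...,None]
    P=np.concatenate([p*z,z],-1)
    E=np.array(d['extrinsics'] if T is None else T)
    return P@E[:3,:3].T+E[:3,3]
E
python3 - <<'E'
from h import *
s=read_state();print(s,tcp_to_grasp)
ims=[]
for n in ('scene','top'):
    d=grab(n);ims.append(d['img'])
    cv2.imwrite(f'pics/{n}1.png',cv2.resize(d['img'][...,::-1],(800,600)))
    print(n,np.array(d['extrinsics']).round(2).tolist(),d['distortion'])
E
```

```text
{'clock': 0.0, 'joints': array([-1.06639819e+00,  3.85557944e-01,  6.59592917e-03, -4.68732363e-04,
       -1.19400871e+00, -2.58632886e-01]), 'joint_vel': array([ 0.00010242,  0.0005779 ,  0.00015791, -0.0008919 , -0.00099052,
        0.00029763]), 'joint_efforts': array([-2.58975870e-04, -3.92289162e+01,  1.88401669e+01,  4.18628186e+00,
       -4.50529173e-03,  8.18956039e-06]), 'position': array([ 151.94335437, -605.63445109,  230.21354676]), 'ee_rot': array([-1.22487711e-01,  9.92469411e-01,  1.09013537e-03, -2.02623847e-04]), 'contact_force': array([-0.04385477,  0.93071798,  0.53035303]), 'wrist_torque': array([-0.02662455,  0.00734423, -0.01047733]), 'grasp_force': 0.0, 'gripper_width': 85.31290568117208} 18.700000000000003
scene [[-0.61, -0.58, 0.54, -18.87], [-0.79, 0.45, -0.42, 502.29], [-0.0, -0.68, -0.73, 820.65], [0.0, 0.0, 0.0, 1.0]] [-0.0684166  0.         0.         0.         0.       ]
top [[0.03, -0.99, 0.14, 385.25], [-1.0, -0.03, -0.01, 82.93], [0.01, -0.14, -0.99, 1255.15], [0.0, 0.0, 0.0, 1.0]] [-0.05240965  0.          0.          0.          0.        ]
```

View pics/scene1.png

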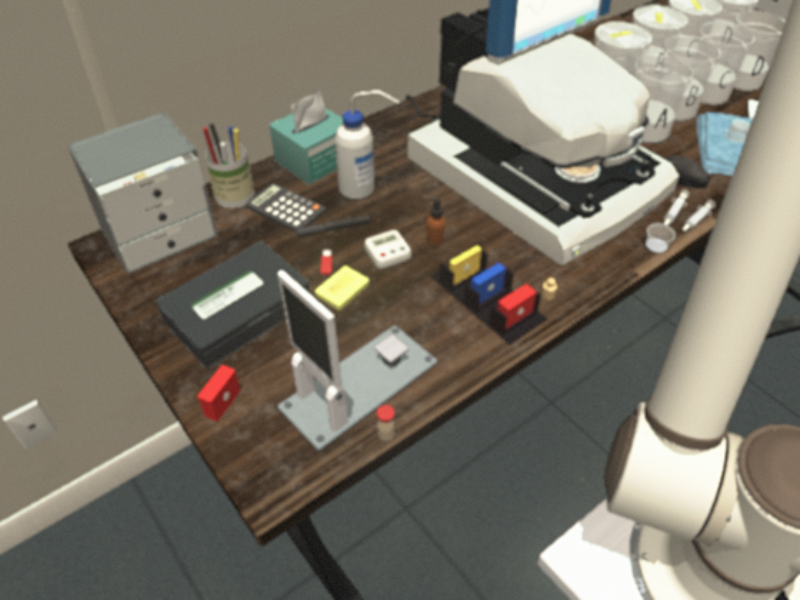

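View pics/top1.png

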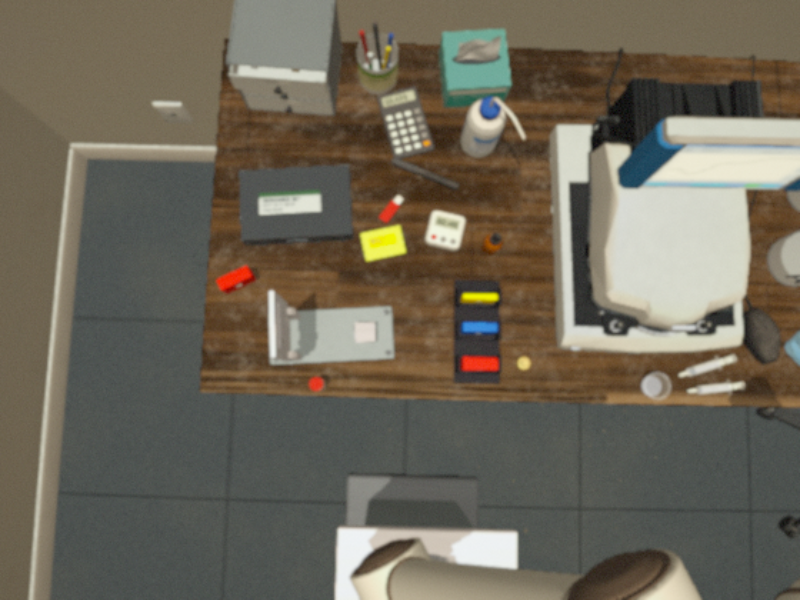

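The scene view shows the open stand at about (350,370), the rack with yellow, blue and red plates at (465,265), (490,285) and (517,307), and a decoy red plate at (218,393). In the top view the support is at (365,332), the hinge is to its left (+y), and the rack red plate at (480,365) is farther right than the decoy at (235,278), so the rack one is plate_22. The vial is at (316,383), the weight at (524,363) and the dropper at (492,243).

```bash
cat > m.py <<'E'
from h import *
C={n:(d:=pickle.load(open(f'pics/{n}.pkl','rb')),cloud(d)) for n in('scene','top')}
def st(name,P,m):
    q=P[m]
    if len(q)<5: print(name,len(q));return
    print(name,len(q),'med',np.median(q,0).round(1),'lo',np.percentile(q,3,0).round(1),'hi',np.percentile(q,97,0).round(1))
for n,(d,P) in C.items():
    hsv=cv2.cvtColor(d['img'],cv2.COLOR_RGB2HSV).astype(int);H,S,V=hsv[...,0],hsv[...,1],hsv[...,2]
    ok=(d['range_z']>0)&(P[...,0]>250)&(P[...,0]<750)&(P[...,1]>-350)&(P[...,1]<450)
    X,Y,Z=P[...,0],P[...,1],P[...,2]
    print('==',n); st('desk',P,ok&(abs(Z)<6))
    for c,m in dict(yel=(H>22)&(H<34)&(S>150),blue=(H>105)&(H<125)&(S>150),red=((H<6)|(H>174))&(S>170),brass=(H>12)&(H<24)&(S>80)&(V>150)).items():
        m=(m&ok).astype(np.uint8); k,l,sta,_=cv2.connectedComponentsWithStats(m)
        for i in range(1,k):
            if sta[i,4]>25:
                st(c,P,l==i)
                zt=np.percentile(Z[l==i],97); st('   topface',P,(l==i)&(Z>zt-5))
    gray=ok&(S<60)&(V>120)
    st('support',P,gray&(Z>30)&(Z<52)&(X>350)&(X<500)&(Y>90)&(Y<200))
    st('base',P,ok&(S<70)&(V>90)&(Z>4)&(Z<13)&(Y>60)&(Y<320)&(X<520))
    st('platform',P,ok&(Z>110)&(Z<300)&(Y>200)&(Y<420)&(X<520))
    st('binder',P,ok&(Z>15)&(Y>160)&(Y<420)&(X>500)&(X<640)&(Z<100)&(V<110))
    st('rack',P,ok&(Z>35)&(Z<48)&(V<70)&(Y<20)&(Y>-150)&(X<560))
    st('dropper',P,ok&(Z>60)&(Z<110)&(Y<-40)&(Y>-160)&(X>490)&(X<640))
# height map from both
d,P=C['top']
E
python3 m.py
python3 - <<'E'
from h import *
d=pickle.load(open('pics/top.pkl','rb'));cv2.imwrite('pics/topc.png',cv2.resize(d['img'][150:290,140:400,::-1],None,fx=3,fy=3,interpolation=cv2.INTER_CUBIC))
E
```

```text
== scene
desk 26730 med [505.2 100.3   0.8] lo [ 379.7 -280.6   -2.5] hi [730.5 409.4   4.3]
blue 204 med [501.9 -78.5  53.4] lo [ 495.2 -111.     7. ] hi [545.8 -52.7  57. ]
   topface 135 med [503.4 -80.2  54.6] lo [ 495.6 -108.5   52.3] hi [511.5 -53.8  57.1]
red 41 med [718.9  83.5   8.4] lo [705.7  74.    5.8] hi [734.8  97.1  12.1]
   topface 31 med [717.3  83.5   9. ] lo [706.4  73.6   7.4] hi [732.6  97.   12.2]
red 418 med [433.8 -79.6  51.9] lo [ 429.6 -112.     7.5] hi [478.3 -52.   56.4]
   topface 215 med [440.2 -80.2  54.6] lo [ 430.4 -108.9   52.1] hi [451.4 -52.1  57.1]
red 653 med [574.5 360.1  43.3] lo [559.3 328.    3.8] hi [598.5 384.7  52.9]
   topface 282 med [580.1 356.2  51. ] lo [561.5 330.2  48.6] hi [597.9 381.8  53.4]
brass 199 med [553.8 -80.4  33.8] lo [ 552.  -105.7   11.8] hi [556.3 -52.8  52.8]
   topface 28 med [553.1 -79.7  51.1] lo [ 550.9 -103.6   48.1] hi [556.9 -51.1  53.7]
brass 84 med [ 444.8 -162.4   22.8] lo [ 4.352e+02 -1.995e+02 -4.000e-01] hi [ 469.6 -154.5   35.2]
   topface 15 med [ 444.6 -161.6   33.2] lo [ 439.4 -171.    30.7] hi [ 44
[... 1729 characters left out ...]
59 med [ 451.3 -167.3   20.8] lo [ 438.9 -182.    -2.7] hi [ 463.1 -154.2   35. ]
   topface 13 med [ 451.  -167.    32.7] lo [ 443.4 -170.    30.5] hi [ 453.7 -159.6   35.3]
brass 42 med [ 389.3 -336.3    1. ] lo [ 384.  -349.4   -4.2] hi [ 394.5 -325.4    4.6]
   topface 32 med [ 387.  -335.8    1.7] lo [ 384.  -349.4   -0.4] hi [ 394.5 -325.3    4.9]
support 125 med [488.7 119.1  36.2] lo [478.3 103.6  31.8] hi [498.9 136.6  40.5]
base 1791 med [478.1 176.7   8.4] lo [441.9  75.1   4.7] hi [517.8 255.3  12.3]
platform 499 med [476.3 247.  217.4] lo [436.7 243.1 117.9] hi [517.2 254.4 245.8]
binder 0
rack 78 med [497.8 -45.3  43. ] lo [ 431.7 -118.7   35.5] hi [556.2 -41.8  47.6]
dropper 1
```

View pics/topc.png

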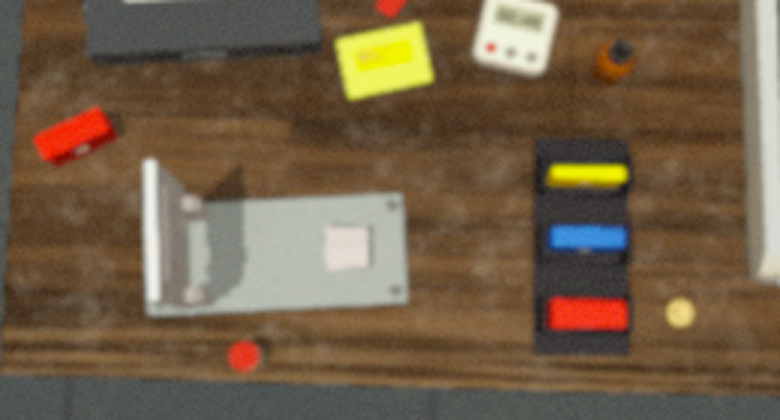

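The crop shows the red plate at about (588,314), blue at (588,237), yellow at (588,175), the support at (347,247), and the weight at (680,312).

- **Red plate:** about (443,-80), top at z 55.
- **Blue plate:** about (504,-80).
- **Support:** about (487,120), top at z 35.5. The gap is about 39.5, so I use 16 + 22 = 38 (blue and red).

The heights agree between the two views and with the text.

```bash
cat > pl.py <<'E'
import json,numpy as np
from scipy.spatial.transform import Rotation as R
# pose: pos, R ; waypoints (pos,R,grip,rows)
def down(yaw=0,pitch=0):
    # tool x=-Y, y=-X, z=-Z ; yaw about Z (rad); pitch tips tool z toward -X
    B=R.from_matrix(np.array([[0,-1,0],[-1,0,0],[0,0,-1]]).T)
    return R.from_euler('z',yaw)*R.from_euler('y',pitch)*B
def plan(p,Q,wps):
    p=np.array(p,float)
    for (q,W,g,n) in wps:
        s=Q.inv().apply(np.array(q,float)-p)/100; t=(Q.inv()*W).as_rotvec()/(np.pi/3)
        s,t=s.round(3),t.round(3)
        print(json.dumps([[g,s.tolist(),t.tolist()]]),'x',n, '' if max(abs(s).max(),abs(t).max())<=1 else 'TOO BIG')
        p=p+Q.apply(s*100); Q=Q*R.from_rotvec(t*np.pi/3)
    print('end',p.round(1),Q.as_quat().round(4))
E
python3 - <<'E'
from pl import *
p0=np.array([152.1,-606.2,231.3]);Q0=R.from_quat([-.1225,.9925,0,0])
D=down();print(D.apply([0,0,1]),down(0,.5).apply([0,0,1]))
rv=(D*Q0.inv()).as_rotvec();print(rv)
p1=np.array([443,-80,170.]);w=[]
for i in range(1,7):
    f=i/6; w.append((p0+f*(p1-p0),R.from_rotvec(rv*f)*Q0,50,3))
plan(p0,Q0,w)
E
```

```text
[ 0.  0. -1.] [-0.47942554  0.         -0.87758256]
[-0.         -0.          1.32518711]
[[50, [-0.684, 0.733, 0.102], [0.0, 0.0, -0.211]]] x 3 
[[50, [-0.827, 0.565, 0.102], [0.0, 0.0, -0.211]]] x 3 
[[50, [-0.931, 0.37, 0.103], [0.0, 0.0, -0.211]]] x 3 
[[50, [-0.99, 0.157, 0.102], [0.0, 0.0, -0.211]]] x 3 
[[50, [-1.0, -0.064, 0.102], [0.0, 0.0, -0.211]]] x 3 
[[50, [-0.962, -0.281, 0.102], [0.0, 0.0, -0.21]]] x 3 
end [443. -80. 170.] [-0.7069  0.7073  0.      0.    ]
```

Emit:
jog_arm:
  plan:
    - [50,[-0.684,0.733,0.102],[0,0,-0.211]]
    - [50,[-0.684,0.733,0.102],[0,0,-0.211]]

```text
clock: 0.35
position: [200.8, -516.5, 220.1]
ee_rot: [-0.232, 0.973, 0.001, -0.0]
contact_force: [0.0, 0.0, -0.8]
gripper_width: 51.4
grasp_force: 0.0
```

Emit:
jog_arm:
  plan:
    - [50,[-0.827,0.565,0.102],[0,0,-0.211]]
    - [50,[-0.827,0.565,0.102],[0,0,-0.211]]

```text
clock: 0.6
position: [249.4, -428.5, 210.3]
ee_rot: [-0.338, 0.941, 0.001, -0.0]
contact_force: [-0.0, -1.2, 0.1]
gripper_width: 49.9
grasp_force: 0.0
```

Emit:
jog_arm:
  plan:
    - [50,[-0.931,0.37,0.103],[0,0,-0.211]]
    - [50,[-0.931,0.37,0.103],[0,0,-0.211]]

```text
clock: 0.85
position: [297.8, -340.9, 200.1]
ee_rot: [-0.44, 0.898, 0.0, -0.0]
contact_force: [-0.7, -1.1, 0.3]
gripper_width: 50.1
grasp_force: 0.0
```

Emit:
jog_arm:
  plan:
    - [50,[-0.99,0.157,0.102],[0,0,-0.211]]
    - [50,[-0.99,0.157,0.102],[0,0,-0.211]]

```text
clock: 1.1
position: [346.3, -253.3, 190.0]
ee_rot: [-0.537, 0.844, 0.0, -0.0]
contact_force: [0.2, -0.0, 0.2]
gripper_width: 49.9
grasp_force: 0.0
```

Emit:
jog_arm:
  plan:
    - [50,[-1.0,-0.064,0.102],[0,0,-0.211]]
    - [50,[-1.0,-0.064,0.102],[0,0,-0.211]]

```text
clock: 1.35
position: [395.0, -165.6, 179.9]
ee_rot: [-0.627, 0.779, 0.0, -0.0]
contact_force: [0.1, -0.4, -0.0]
gripper_width: 50.3
grasp_force: 0.0
```

Emit:
jog_arm:
  plan:
    - [50,[-0.962,-0.281,0.102],[0,0,-0.21]]
    - [50,[-0.962,-0.281,0.102],[0,0,-0.21]]
    - [50,[-0.962,-0.281,0.102],[0,0,-0.21]]

```text
clock: 1.72
position: [443.6, -78.1, 169.4]
ee_rot: [0.708, -0.706, -0.0, 0.0]
contact_force: [-0.2, 0.1, 0.0]
gripper_width: 50.1
grasp_force: 0.0
```

```bash
cat > w.py <<'E'
from h import *
from scipy.spatial.transform import Rotation as R
def wrist(png=None):
    d=grab('wrist');s=d['state'];T=np.eye(4);T[:3,:3]=R.from_quat(s['ee_rot']).as_matrix();T[:3,3]=s['position']
    P=cloud(d,T@np.array(d['tool_from_camera']))
    if png: cv2.imwrite(png,d['img'][...,::-1])
    hsv=cv2.cvtColor(d['img'],cv2.COLOR_RGB2HSV).astype(int)
    return d,P,hsv
def st(name,P,m):
    q=P[m]
    if len(q)<5: print(name,len(q));return
    print(name,len(q),'med',np.median(q,0).round(1),'lo',np.percentile(q,2,0).round(1),'hi',np.percentile(q,98,0).round(1))
def rect(q): 
    r=cv2.minAreaRect(q[:,:2].astype(np.float32)); print('  rect',np.round(r[0],1),np.round(r[1],1),round(r[2],1))
E
python3 - <<'E'
from w import *
s=read_state();print(s['clock'],s['position'],s['ee_rot'],s['joints'].round(2))
d,P,h=wrist('pics/w1.png');print(np.array(d['tool_from_camera']).round(2).tolist())
H,S,V=h[...,0],h[...,1],h[...,2];Z=P[...,2];ok=d['range_z']>0
for c,m in dict(yel=(H>22)&(H<34)&(S>150),blue=(H>105)&(H<125)&(S>150),red=((H<6)|(H>174))&(S>170)).items():
    st(c,P,m&ok&(Z>50)&(Z<60)); q=P[m&ok&(Z>50)&(Z<60)]
    if len(q)>10: rect(q)
E
```

```text
1.725 [443.6005304  -78.05662854 169.43070701] [ 7.08347433e-01 -7.05863752e-01 -3.41966546e-04  4.01512401e-04] [ 0.19  0.15 -0.49 -0.   -0.93 -0.18]
[[0.0, -0.96, -0.28, 71.12], [1.0, 0.0, -0.0, 0.32], [0.0, -0.28, 0.96, -142.07], [0.0, 0.0, 0.0, 1.0]]
yel 1218 med [561.6 -82.1  53.4] lo [ 557.3 -109.6   50.6] hi [567.2 -52.   54.9]
  rect [562.6 -80.6] [11.2 60. ] 0.5
blue 449 med [501.4 -80.6  53.1] lo [ 499.8 -110.9   50.4] hi [515.8 -52.   54.6]
  rect [508.  -81.2] [16.5 59.6] 0.6
red 1735 med [447.2 -92.   53.3] lo [ 433.5 -111.2   51.6] hi [455.  -53.   54.8]
  rect [444.3 -81.7] [21.8 60. ] 0.8
```

Emit:
jog_arm:
  plan:
    - [40,[0.035,0,0.8],[0,0,0]]
    - [40,[0.035,0,0.8],[0,0,0]]

```text
clock: 2.02
position: [439.6, -84.6, 87.2]
ee_rot: [-0.706, 0.708, 0.002, -0.002]
contact_force: [0.2, -1.0, -0.1]
gripper_width: 40.0
grasp_force: 0.0
```

Emit:
jog_arm:
  plan:
    - [40,[0,0,0.485],[0,0,0]]
    - [40,[0,0,0.485],[0,0,0]]
    - [12,[0,0,0.485],[0,0,0]]
    - [12,[0,0,0.485],[0,0,0]]
    - [12,[0,0,0.485],[0,0,0]]
    - [12,[0,0,0.485],[0,0,0]]
    - [12,[0,0,0.485],[0,0,0]]

```text
clock: 2.9
position: [443.9, -83.4, 43.0]
ee_rot: [0.707, -0.707, 0.001, -0.001]
contact_force: [-0.5, -0.8, 7.5]
gripper_width: 20.6
grasp_force: 62.1
```

Emit:
jog_arm:
  plan:
    - [12,[0,0,-0.3],[0,0,0]]
    - [12,[0,0,-0.6],[0,0,0]]
    - [12,[0,0,-1],[0,0,0]]
    - [12,[0,0,-1],[0,0,0]]

```text
clock: 3.4
position: [445.0, -83.1, 144.7]
ee_rot: [0.707, -0.707, 0.002, -0.003]
contact_force: [-0.3, 1.0, -1.4]
gripper_width: 20.5
grasp_force: 61.2
```

Run:
```python
from w import *
s=read_state();print(s['clock'],s['position'],s['ee_rot'].round(4),s['joints'].round(3),s['gripper_width'],s['grasp_force'])
d,P,h=wrist()
H,S,V=h[...,0],h[...,1],h[...,2];Z=P[...,2];ok=d['range_z']>0
red=((H<6)|(H>174))&(S>170)&ok; st('red',P,red)
```

```text
3.4 [444.98515097 -83.08481521 144.66294605] [ 0.7072 -0.707   0.0025 -0.0032] [ 0.176  0.179 -0.529  0.001 -0.855 -0.177] 20.464411328341246 61.190425157547
red 8871 med [445.  -88.9 155. ] lo [ 434.5 -110.9   17.9] hi [469.4 -41.1 156.4]
```

```bash
cat >> m.py <<'E'
print('-----')
for n,(d,P) in C.items():
    X,Y,Z=P[...,0],P[...,1],P[...,2]
    for nm,a in dict(binder=(640,760,140,300),timer=(650,720,-20,50),drop=(600,720,-140,-50)).items():
        m=(d['range_z']>0)&(X>a[0])&(X<a[1])&(Y>a[2])&(Y<a[3])&(Z>7)&(Z<150); st(n+nm,P,m)
E
python3 m.py | sed -n '/-----/,$p'
python3 - <<'E'
from pl import *
s=[445,-83,144.7];D=down()
plan(s,D,[((470,10,200),D,12,3)])
E
```

```text
-----
scenebinder 2599 med [695.  240.5  51.1] lo [653.3 157.3  13.9] hi [755.6 296.4  54.2]
scenetimer 273 med [681.4  -3.   16.7] lo [655.7 -19.3   8.4] hi [715.4  12.4  20.7]
scenedrop 329 med [653.2 -99.5  44.8] lo [ 643.3 -114.8    9.9] hi [676.1 -83.4  88.2]
topbinder 2349 med [705.4 227.2  51.8] lo [659.2 155.2  22.2] hi [756.6 295.7  56.4]
toptimer 266 med [688.1  -5.2  17.2] lo [663.2 -19.3   9.9] hi [718.3  12.3  22.8]
topdrop 204 med [659.7 -98.9  48.3] lo [ 648.4 -117.5    7.9] hi [706.9 -50.7  91.5]
[[12, [-0.93, -0.25, -0.553], [0.0, 0.0, 0.0]]] x 3 
end [470.  10. 200.] [ 0.7071 -0.7071  0.      0.    ]
```

Emit:
jog_arm:
  plan:
    - [12,[-0.6,-0.1,-0.4],[0,0,0]]
    - [12,[-0.93,-0.25,-0.55],[0,0,0]]
    - [12,[-0.93,-0.25,-0.55],[0,0,0]]
    - [12,[-0.93,-0.25,-0.55],[0,0,0]]

```text
clock: 3.95
position: [466.5, 9.4, 194.9]
ee_rot: [-0.707, 0.707, 0.001, -0.002]
contact_force: [0.2, -0.4, -1.9]
gripper_width: 20.1
grasp_force: 61.2
```

Run:
```python
from w import *
s=read_state();print(s['clock'],s['position'],s['ee_rot'].round(4),s['joints'].round(3))
d,P,h=wrist('pics/w2.png')
H,S,V=h[...,0],h[...,1],h[...,2];X,Y,Z=P[...,0],P[...,1],P[...,2];ok=d['range_z']>0
m=ok&(Z>28)&(Z<46)&(abs(X-487)<40)&(abs(Y-120)<40); st('sup',P,m); rect(P[m])
mt=m&(abs(Z-np.median(Z[m]))<3);st('suptop',P,mt);rect(P[mt])
st('base',P,ok&(abs(Z-8)<4)&(S<70)&(V>90)&(abs(X-480)<60)&(Y>70)&(Y<250))
st('desk',P,ok&(abs(Z)<4)&(Y>-20)&(Y<60)&(X>400)&(X<560))
```

```text
3.95 [466.53899749   9.40693819 194.86919461] [-0.707   0.7072  0.0011 -0.0016] [ 3.690e-01  1.490e-01 -4.180e-01 -1.000e-03 -1.008e+00 -3.690e-01]
sup 0
  rect [0. 0.] [0. 0.] 0.0
suptop 0
  rect [0. 0.] [0. 0.] 0.0
base 3014 med [493.9 200.6   7.2] lo [441.7  74.2   5.3] hi [538.8 231.4   9.6]
desk 11961 med [491.7  12.2  -0.5] lo [402.7 -18.6  -2. ] hi [557.2  57.7   1. ]
  return _methods._mean(a, axis=axis, dtype=dtype,
  ret = ret.dtype.type(ret / rcount)
```

View pics/w2.png

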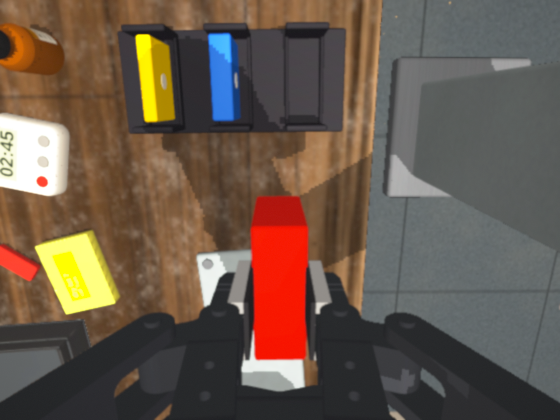

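The wrist view shows the held red plate at (280,280) and the rack with blue at (225,75), the red place being empty. The support is hidden behind the plate, so I use the fixed-camera value of (488,120).

Run:
```python
from pl import *
D=down();t=lambda a:down(0,np.radians(a))
plan((468,9.5,197),D,[((485,95,190),t(25),12,4),((493,119,140),t(62),12,5)])
```

```text
[[12, [-0.855, -0.17, 0.07], [-0.417, 0.0, 0.0]]] x 4 
[[12, [-0.24, -0.284, 0.419], [-0.616, 0.0, 0.0]]] x 5 
end [493. 119. 140.] [ 0.6062 -0.6062 -0.3641  0.3641]
```

Emit:
jog_arm:
  plan:
    - [12,[-0.4,-0.1,0.03],[-0.14,0,0]]
    - [12,[-0.855,-0.17,0.07],[-0.28,0,0]]
    - [12,[-0.855,-0.17,0.07],[-0.417,0,0]]
    - [12,[-0.855,-0.17,0.07],[-0.417,0,0]]

```text
clock: 4.5
position: [485.5, 94.4, 186.2]
ee_rot: [-0.689, 0.691, 0.155, -0.155]
contact_force: [-0.7, 0.9, -0.8]
gripper_width: 20.0
grasp_force: 61.1
```

Emit:
jog_arm:
  plan:
    - [12,[-0.06,-0.07,0.1],[-0.15,0,0]]
    - [12,[-0.12,-0.14,0.2],[-0.3,0,0]]
    - [12,[-0.18,-0.21,0.3],[-0.45,0,0]]
    - [12,[-0.24,-0.284,0.419],[-0.616,0,0]]
    - [12,[-0.24,-0.284,0.419],[-0.616,0,0]]
    - [12,[-0.24,-0.284,0.419],[-0.616,0,0]]

```text
clock: 5.25
position: [492.9, 118.2, 140.8]
ee_rot: [-0.607, 0.607, 0.363, -0.363]
contact_force: [0.0, -0.2, 0.4]
gripper_width: 20.6
grasp_force: 61.2
```

Run:
```python
from w import *
s=read_state();p=s['position'];print(s['clock'],p,s['ee_rot'].round(4),s['joints'].round(3))
Q=R.from_quat(s['ee_rot']);print(Q.as_matrix().round(3))
from pl import plan,down
plan(p,Q,[((493,119,64),down(0,np.radians(62)),12,3)])
d=grab('scene');cv2.imwrite('pics/s2.png',cv2.resize(d['img'][170:320,180:360,::-1],None,fx=4,fy=4,interpolation=cv2.INTER_CUBIC))
P=cloud(d);h=cv2.cvtColor(d['img'],cv2.COLOR_RGB2HSV).astype(int)
r=((h[...,0]<6)|(h[...,0]>174))&(h[...,1]>170)&(abs(P[...,0]-480)<60)&(abs(P[...,1]-120)<60);st('red',P,r)
```

```text
5.25 [492.92423428 118.24964227 140.83407668] [-0.6067  0.6071  0.3628 -0.363 ] [ 0.353  0.824  0.29  -0.352 -2.06  -0.344]
[[-0.    -0.473 -0.881]
 [-1.     0.001  0.   ]
 [ 0.001  0.881 -0.473]]
[[12, [-0.008, -0.677, 0.363], [-0.004, 0.0, -0.001]]] x 3 
end [493. 119.  64.] [-0.6062  0.6061  0.3642 -0.3641]
red 606 med [469.9 129.1 142. ] lo [452.2  92.8 131.1] hi [492.4 149.4 155.3]
```

View pics/s2.png

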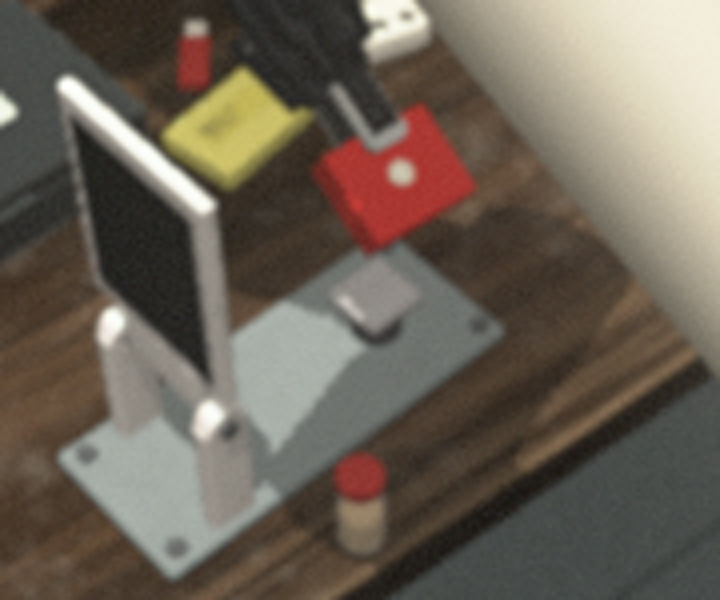

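The crop shows the red plate held at a tilt at (395,175), directly above the support at (375,295). The platform is upright, with the mat facing +y.

Emit:
jog_arm:
  plan:
    - [12,[-0.01,-0.35,0.19],[0,0,0]]
    - [12,[-0.01,-0.6,0.32],[0,0,0]]
    - [12,[-0.01,-0.677,0.363],[0,0,0]]
    - [12,[-0.01,-0.677,0.363],[0,0,0]]

```text
clock: 5.8
position: [493.2, 120.1, 65.0]
ee_rot: [0.607, -0.607, -0.363, 0.363]
contact_force: [1.2, -0.4, -0.7]
gripper_width: 20.1
grasp_force: 61.2
```

Emit:
jog_arm:
  plan:
    - [12,[0,-0.018,0.01],[0,0,0]]
    - [12,[0,-0.018,0.01],[0,0,0]]

```text
clock: 6.05
position: [493.1, 120.2, 61.7]
ee_rot: [0.607, -0.607, -0.364, 0.363]
contact_force: [-0.4, -0.6, -1.2]
gripper_width: 20.6
grasp_force: 61.2
```

Emit:
jog_arm:
  plan:
    - [12,[0,-0.018,0.01],[0,0,0]]
    - [12,[0,-0.018,0.01],[0,0,0]]

```text
clock: 6.3
position: [492.6, 120.0, 58.5]
ee_rot: [-0.606, 0.606, 0.364, -0.364]
contact_force: [1.2, 0.1, -0.5]
gripper_width: 20.4
grasp_force: 61.2
```

Emit:
jog_arm:
  plan:
    - [12,[0,-0.018,0.01],[0,0,0]]
    - [12,[0,-0.018,0.01],[0,0,0]]

```text
clock: 6.55
position: [492.4, 119.9, 56.7]
ee_rot: [-0.606, 0.606, 0.364, -0.365]
contact_force: [-0.8, 0.1, 0.4]
gripper_width: 20.0
grasp_force: 61.3
```

Emit:
jog_arm:
  plan:
    - [12,[0,-0.018,0.01],[0,0,0]]
    - [12,[0,-0.018,0.01],[0,0,0]]

```text
clock: 6.8
position: [492.1, 119.8, 56.1]
ee_rot: [0.606, -0.605, -0.365, 0.365]
contact_force: [-1.0, 0.7, 5.2]
gripper_width: 20.0
grasp_force: 61.5
```

Run:
```python
from w import *
s=read_state();print(s['position'],s['contact_force'])
d=grab('scene');cv2.imwrite('pics/s3.png',cv2.resize(d['img'][200:280,230:330,::-1],None,fx=7,fy=7,interpolation=cv2.INTER_CUBIC))
P=cloud(d);h=cv2.cvtColor(d['img'],cv2.COLOR_RGB2HSV).astype(int)
r=((h[...,0]<6)|(h[...,0]>174))&(h[...,1]>170)&(abs(P[...,0]-480)<60)&(abs(P[...,1]-120)<60);st('red',P,r)
```

```text
[492.05435657 119.77696253  56.08060243] [-0.99022375  0.6990668   5.20265536]
red 495 med [468.6 129.4  57.8] lo [452.2  93.3  47.7] hi [490.6 150.6  70.7]
```

View pics/s3.png

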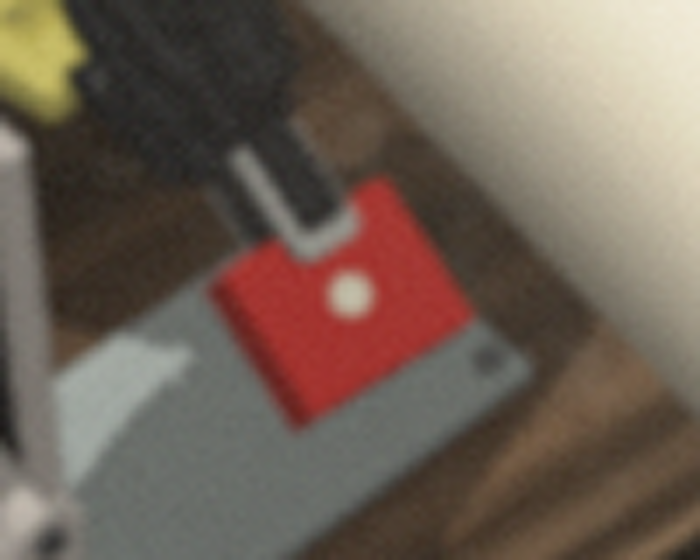

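The crop shows the red plate tilted on the support at (340,300), and the 5 N force says it is touching. I release and withdraw.

Emit:
jog_arm:
  plan:
    - [28,[0,0.02,0],[0,0,0]]
    - [32,[0,0.03,0],[0,0,0]]
    - [32,[0,0.03,0],[0,0,0]]
    - [32,[0,0.03,-0.1],[0,0,0]]
    - [32,[0,0.03,-0.2],[0,0,0]]
    - [32,[0,0.03,-0.35],[0,0,0]]
    - [32,[0,0.03,-0.6],[0,0,0]]
    - [32,[0,0.2,-0.9],[0,0,0]]
    - [32,[0,0.2,-0.9],[0,0,0]]

```text
clock: 7.98
position: [565.0, 119.8, 116.3]
ee_rot: [0.607, -0.607, -0.363, 0.362]
contact_force: [-0.6, 0.2, 0.2]
gripper_width: 32.5
grasp_force: 0.0
```

```bash
cat > pile.py <<'E'
from w import *
def pile():
    for n in('scene','top'):
        d=grab(n);P=cloud(d);h=cv2.cvtColor(d['img'],cv2.COLOR_RGB2HSV).astype(int)
        X,Y,Z=P[...,0],P[...,1],P[...,2]
        box=(abs(X-487)<60)&(abs(Y-122)<60)&(Z>15)
        for c,m in dict(red=((h[...,0]<6)|(h[...,0]>174))&(h[...,1]>150),blue=(h[...,0]>100)&(h[...,0]<125)&(h[...,1]>120)).items():
            q=P[m&box]
            if len(q)<40: continue
            zt=np.percentile(q[:,2],70);q=q[abs(q[:,2]-zt)<6]
            A=np.c_[q[:,:2]-q[:,:2].mean(0),np.ones(len(q))];k=np.linalg.lstsq(A,q[:,2],rcond=None)[0]
            print(n,c,len(q),'slope',k[:2].round(3),'z',k[2].round(1));rect(q)
if __name__=='__main__':
    s=read_state();print(s['clock'],s['position'],s['ee_rot'].round(4),s['contact_force'].round(1));pile()
E
python3 pile.py
```

```text
7.975 [565.03423925 119.82081469 116.29361608] [ 0.6075 -0.6074 -0.3625  0.3615] [-0.6  0.2  0.2]
scene red 563 slope [ 0.02  -0.008] z 57.8
  rect [481.4 121. ] [60.8 52. ] 87.8
```

The red plate lies flat at about (481,121). Its top is at 57 mm, so the support is at about 35 mm, and it is about 5 mm off centre. Next is the blue plate.

Run:
```python
from pl import *
from bench import read_state
s=read_state();t=lambda a:down(0,np.radians(a))
plan(s['position'],R.from_quat(s['ee_rot']),[((530,70,190),t(32),34,3),((507,-15,190),t(0),34,3),((507,-80,150),t(0),34,3)])
```

```text
[[34, [0.501, 0.822, -0.067], [0.499, 0.001, -0.0]]] x 3 
[[34, [0.85, 0.195, 0.121], [0.533, 0.0, -0.0]]] x 3 
[[34, [0.65, -0.0, 0.4], [0.0, -0.0, -0.0]]] x 3 
end [507. -80. 150.] [-7.071e-01  7.072e-01  2.000e-04 -2.000e-04]
```

Emit:
jog_arm:
  plan:
    - [34,[0.1,0.4,-0.06],[0.17,0,0]]
    - [34,[0.3,0.7,-0.067],[0.34,0,0]]
    - [34,[0.501,0.822,-0.067],[0.499,0,0]]
    - [34,[0.501,0.822,-0.067],[0.499,0,0]]

```text
clock: 8.57
position: [528.2, 69.0, 193.6]
ee_rot: [0.68, -0.68, -0.194, 0.193]
contact_force: [-1.2, -0.2, -0.0]
gripper_width: 34.0
grasp_force: 0.0
```

Emit:
jog_arm:
  plan:
    - [34,[0.3,0.07,0.04],[0.18,0,0]]
    - [34,[0.6,0.14,0.08],[0.36,0,0]]
    - [34,[0.85,0.195,0.121],[0.533,0,0]]
    - [34,[0.85,0.195,0.121],[0.533,0,0]]

```text
clock: 9.07
position: [501.1, -16.8, 188.0]
ee_rot: [-0.706, 0.708, 0.003, -0.003]
contact_force: [0.2, -0.4, 0.5]
gripper_width: 33.8
grasp_force: 0.0
```

Emit:
jog_arm:
  plan:
    - [34,[0.4,0,0.2],[0,0,0]]
    - [34,[0.65,0,0.4],[0,0,0]]
    - [34,[0.65,0,0.4],[0,0,0]]
    - [34,[0.65,0,0.4],[0,0,0]]

```text
clock: 9.57
position: [507.7, -79.5, 149.8]
ee_rot: [-0.707, 0.707, 0.001, -0.001]
contact_force: [0.5, -0.1, 0.5]
gripper_width: 34.0
grasp_force: 0.0
```

Run:
```python
from w import *
from pl import plan,down
s=read_state();print(s['clock'],s['position'],s['ee_rot'].round(4),s['contact_force'].round(1),s['gripper_width'])
d,P,h=wrist('pics/w3.png')
m=(h[...,0]>105)&(h[...,0]<125)&(h[...,1]>120)&(P[...,2]>51)&(P[...,2]<58)
st('blue',P,m);rect(P[m])
from pile import pile; pile()
c=cv2.minAreaRect(P[m][:,:2].astype(np.float32))[0]
plan(s['position'],R.from_quat(s['ee_rot']),[((c[0],-82,80),down(),34,3),((c[0],-82,42),down(),34,3)])
```

```text
9.575 [507.68332276 -79.50382608 149.76213695] [-0.7071  0.7071  0.0008 -0.0009] [ 0.5 -0.1  0.5] 34.01306237025507
blue 348 med [506.9 -90.9  52.8] lo [ 499.9 -110.8   51.4] hi [516.1 -51.3  54.5]
  rect [508.1 -80.9] [16.  60.2] 0.5
scene red 559 slope [ 0.019 -0.011] z 57.8
  rect [481.5 120.6] [61.1 51.5] 89.4
[[34, [0.025, -0.005, 0.698], [0.002, -0.0, -0.0]]] x 3 
[[34, [-0.0, -0.001, 0.38], [0.0, -0.0, -0.0]]] x 3 
end [508.1 -82.   42. ] [-7.071e-01  7.071e-01  1.000e-04 -1.000e-04]
```

Emit:
jog_arm:
  plan:
    - [34,[0.01,-0.005,0.5],[0,0,0]]
    - [34,[0.01,-0.005,0.7],[0,0,0]]
    - [34,[0.01,-0.005,0.9],[0,0,0]]
    - [34,[0.01,-0.005,0.9],[0,0,0]]

```text
clock: 10.22
position: [506.7, -80.5, 59.4]
ee_rot: [0.707, -0.707, -0.001, 0.001]
contact_force: [-0.0, -0.1, 0.4]
gripper_width: 33.7
grasp_force: 0.0
```

Emit:
jog_arm:
  plan:
    - [34,[0,0,0.17],[0,0,0]]
    - [34,[0,0,0.17],[0,0,0]]
    - [8,[0,0,0.17],[0,0,0]]
    - [8,[0,0,0.17],[0,0,0]]
    - [8,[0,0,0.17],[0,0,0]]
    - [8,[0,0,0.17],[0,0,0]]

```text
clock: 10.98
position: [508.5, -80.9, 44.6]
ee_rot: [0.707, -0.707, 0.001, -0.001]
contact_force: [-0.6, 1.5, 5.7]
gripper_width: 13.9
grasp_force: 61.1
```

Emit:
jog_arm:
  plan:
    - [8,[0,0,-0.3],[0,0,0]]
    - [8,[0,0,-0.6],[0,0,0]]
    - [8,[0,0,-1],[0,0,0]]
    - [8,[0,0,-1],[0,0,0]]

```text
clock: 11.48
position: [509.3, -80.9, 146.5]
ee_rot: [0.707, -0.707, 0.002, -0.003]
contact_force: [0.1, -0.2, -0.4]
gripper_width: 14.1
grasp_force: 60.3
```

Run:
```python
from w import *
from pl import plan,down
s=read_state();print(s['clock'],s['position'],s['ee_rot'].round(4),s['gripper_width'],s['grasp_force'])
d,P,h=wrist()
m=(h[...,0]>105)&(h[...,0]<125)&(h[...,1]>120)
st('blue',P,m)
t=lambda a:down(0,np.radians(a))
plan(s['position'],R.from_quat(s['ee_rot']),[((510,10,200),t(0),8,3),((505,85,200),t(25),8,3),((510,119,155),t(62),8,4)])
```

```text
11.475 [509.33910909 -80.92029293 146.49359786] [ 0.7071 -0.7071  0.002  -0.0025] 14.077903649725243 60.25341510772705
blue 1834 med [ 509.5 -110.7  147.6] lo [ 5.011e+02 -1.113e+02  1.000e-01] hi [527.3 -31.4 166.1]
[[8, [-0.91, -0.01, -0.534], [-0.006, 0.001, 0.0]]] x 3 
[[8, [-0.75, 0.05, -0.001], [-0.417, -0.0, -0.0]]] x 3 
[[8, [-0.34, -0.236, 0.387], [-0.616, -0.0, -0.0]]] x 4 
end [510. 119. 155.] [ 0.6061 -0.6062 -0.3639  0.3642]
```

Emit:
jog_arm:
  plan:
    - [8,[-0.4,0,-0.3],[0,0,0]]
    - [8,[-0.91,-0.01,-0.534],[0,0,0]]
    - [8,[-0.91,-0.01,-0.534],[0,0,0]]
    - [8,[-0.91,-0.01,-0.534],[0,0,0]]

```text
clock: 12.02
position: [507.3, 9.9, 195.1]
ee_rot: [-0.707, 0.707, 0.001, -0.002]
contact_force: [-0.3, 0.2, 0.1]
gripper_width: 14.0
grasp_force: 60.2
```

Emit:
jog_arm:
  plan:
    - [8,[-0.3,0.02,0],[-0.14,0,0]]
    - [8,[-0.6,0.05,0],[-0.28,0,0]]
    - [8,[-0.75,0.05,0],[-0.417,0,0]]
    - [8,[-0.75,0.05,0],[-0.417,0,0]]

```text
clock: 12.52
position: [504.0, 84.6, 192.8]
ee_rot: [-0.689, 0.691, 0.155, -0.156]
contact_force: [0.7, -0.6, 0.4]
gripper_width: 14.1
grasp_force: 60.3
```

Emit:
jog_arm:
  plan:
    - [8,[-0.08,-0.06,0.1],[-0.15,0,0]]
    - [8,[-0.16,-0.12,0.2],[-0.3,0,0]]
    - [8,[-0.25,-0.18,0.3],[-0.45,0,0]]
    - [8,[-0.34,-0.236,0.387],[-0.616,0,0]]
    - [8,[-0.34,-0.236,0.387],[-0.616,0,0]]
    - [8,[-0.34,-0.236,0.387],[-0.616,0,0]]

```text
clock: 13.28
position: [508.5, 117.9, 152.4]
ee_rot: [-0.606, 0.607, 0.363, -0.364]
contact_force: [-0.1, 0.5, 0.7]
gripper_width: 14.0
grasp_force: 60.3
```

Run:
```python
from w import *
from pl import plan,down
s=read_state();print(s['clock'],s['position'],s['ee_rot'].round(4),s['gripper_width'],s['grasp_force'])
from pile import pile; pile()
t=lambda a:down(0,np.radians(a))
plan(s['position'],R.from_quat(s['ee_rot']),[((497.5,120,87),t(62),8,3)])
```

```text
13.275 [508.48459735 117.88735761 152.43451409] [-0.6062  0.6069  0.3634 -0.3635] 13.97699504330761 60.26194095611572
scene red 557 slope [-0.002 -0.008] z 57.8
  rect [481.9 121. ] [60.5 52.5] 88.5
scene blue 309 slope [ 0.352 -0.02 ] z 156.0
  rect [498.5 118. ] [44.1 60.3] 3.9
top blue 110 slope [ 0.258 -0.012] z 160.7
  rect [503.9 112.6] [27.8 48.1] 1.6
[[8, [-0.022, -0.525, 0.405], [-0.002, 0.0, -0.001]]] x 3 
end [497.5 120.   87. ] [-0.6061  0.6062  0.3642 -0.364 ]
```

Emit:
jog_arm:
  plan:
    - [8,[-0.02,-0.25,0.2],[0,0,0]]
    - [8,[-0.02,-0.45,0.35],[0,0,0]]
    - [8,[-0.022,-0.525,0.405],[0,0,0]]
    - [8,[-0.022,-0.525,0.405],[0,0,0]]

```text
clock: 13.88
position: [497.5, 121.1, 87.8]
ee_rot: [0.607, -0.606, -0.364, 0.363]
contact_force: [1.0, 0.9, -0.7]
gripper_width: 14.1
grasp_force: 60.3
```

Emit:
jog_arm:
  plan:
    - [8,[0,-0.027,0.015],[0,0,0]]
    - [8,[0,-0.027,0.015],[0,0,0]]
    - [8,[0,-0.027,0.015],[0,0,0]]

```text
clock: 14.25
position: [497.4, 121.2, 83.6]
ee_rot: [-0.606, 0.606, 0.364, -0.364]
contact_force: [0.4, -0.2, -0.4]
gripper_width: 14.0
grasp_force: 60.3
```

Emit:
jog_arm:
  plan:
    - [8,[0,-0.018,0.01],[0,0,0]]
    - [8,[0,-0.018,0.01],[0,0,0]]
    - [8,[0,-0.018,0.01],[0,0,0]]

```text
clock: 14.62
position: [496.5, 121.0, 81.9]
ee_rot: [0.606, -0.605, -0.365, 0.365]
contact_force: [-2.4, 0.9, 5.1]
gripper_width: 13.8
grasp_force: 60.2
```

Emit:
jog_arm:
  plan:
    - [20,[0,0.01,0],[0,0,0]]
    - [24,[0,0.02,0],[0,0,0]]
    - [24,[0,0.02,0],[0,0,0]]
    - [24,[0,0.02,-0.1],[0,0,0]]
    - [24,[0,0.02,-0.2],[0,0,0]]
    - [24,[0,0.02,-0.35],[0,0,0]]
    - [24,[0,0.02,-0.6],[0,0,0]]
    - [24,[0,0.2,-0.9],[0,0,0]]
    - [24,[0,0.2,-0.9],[0,0,0]]

```text
clock: 15.75
position: [569.6, 120.9, 142.9]
ee_rot: [0.607, -0.607, -0.363, 0.362]
contact_force: [-0.5, -0.7, -0.8]
gripper_width: 24.0
grasp_force: 0.0
```

```bash
python3 pile.py
python3 - <<'E'
from h import *
d=pickle.load(open('pics/scene.pkl','rb'));cv2.imwrite('pics/s4.png',cv2.resize(d['img'][170:320,180:360,::-1],None,fx=4,fy=4,interpolation=cv2.INTER_CUBIC))
P=cloud(d);X,Y,Z=P[...,0],P[...,1],P[...,2]
m=(Z>100)&(Z<260)&(Y>200)&(Y<300)&(X<530)&(X>420)
q=P[m];h,e,_=np.histogram2d(q[:,2],q[:,1],bins=[np.arange(100,261,20),np.arange(200,301,10)])
for a in range(100,260,20):
    k=q[abs(q[:,2]-a-10)<10]; print(a,len(k),np.percentile(k,[5,50,95],axis=0).round(0).tolist() if len(k) else '')
E
```

```text
15.75 [569.63598276 120.93027172 142.89021761] [ 0.6073 -0.6072 -0.3628  0.3618] [-0.5 -0.7 -0.8]
scene red 165 slope [-0.046 -0.029] z 57.3
  rect [465.3 130.3] [69.6 36.7] 58.0
scene blue 548 slope [ 0.009 -0.01 ] z 73.7
  rect [489.8 120.7] [60.1 52.4] 89.8
100 134 [[432.0, 247.0, 102.0], [475.0, 254.0, 112.0], [522.0, 258.0, 119.0]]
120 210 [[432.0, 247.0, 121.0], [470.0, 255.0, 130.0], [522.0, 258.0, 139.0]]
140 220 [[432.0, 248.0, 141.0], [472.0, 255.0, 150.0], [522.0, 259.0, 159.0]]
160 234 [[432.0, 248.0, 161.0], [471.0, 255.0, 170.0], [521.0, 259.0, 179.0]]
180 255 [[432.0, 248.0, 181.0], [469.0, 255.0, 190.0], [521.0, 259.0, 199.0]]
200 260 [[432.0, 247.0, 201.0], [471.0, 255.0, 210.0], [523.0, 259.0, 219.0]]
220 295 [[432.0, 248.0, 221.0], [473.0, 255.0, 231.0], [522.0, 259.0, 239.0]]
240 233 [[435.0, 247.0, 241.0], [478.0, 252.0, 243.0], [523.0, 258.0, 245.0]]
```

View pics/s4.png

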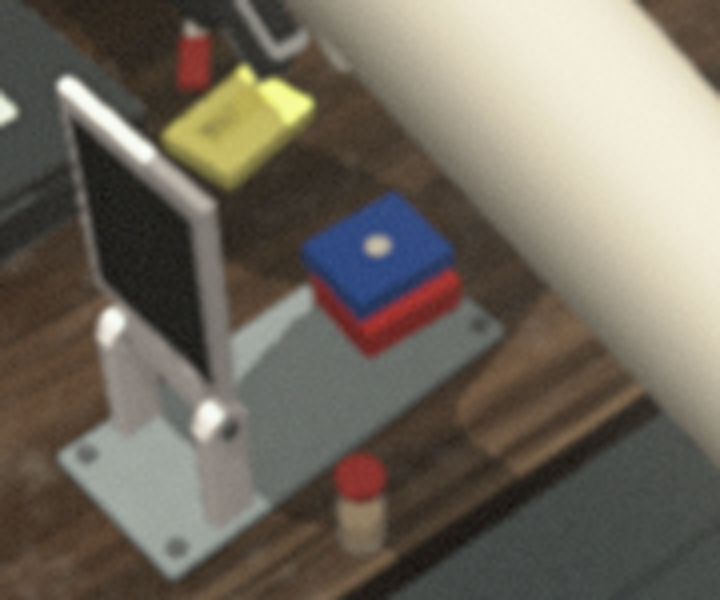

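The crop shows blue at (378,250) lying flat on red over the support, at x +3.5 and -5 mm from centre, top at about 73 mm. The platform is upright with its top edge at z 244 and its mat face at y about 258. Next I go round to the mat side.

Run:
```python
from pl import *
from bench import read_state
s=read_state();t=lambda a:down(0,np.radians(a))
plan(s['position'],R.from_quat(s['ee_rot']),[((585,150,225),t(30),0,3),((590,230,255),t(0),0,3),((530,300,255),t(0),0,3),((480,300,195),t(0),0,3)])
```

```text
[[0, [-0.289, 0.661, -0.55], [0.533, 0.001, -0.0]]] x 3 
[[0, [-0.8, 0.107, -0.285], [0.5, -0.0, -0.0]]] x 3 
[[0, [-0.7, 0.6, 0.0], [0.0, -0.0, -0.0]]] x 3 
[[0, [-0.0, 0.5, 0.601], [0.0, -0.0, -0.0]]] x 3 
end [480. 300. 195.] [-7.071e-01  7.072e-01  1.000e-04 -2.000e-04]
```

Emit:
jog_arm:
  plan:
    - [0,[-0.1,0.22,-0.2],[0.17,0,0]]
    - [0,[-0.2,0.44,-0.4],[0.34,0,0]]
    - [0,[-0.289,0.661,-0.55],[0.533,0,0]]
    - [0,[-0.289,0.661,-0.55],[0.533,0,0]]

```text
clock: 16.35
position: [584.7, 151.0, 230.7]
ee_rot: [0.685, -0.683, -0.181, 0.179]
contact_force: [-0.4, -0.4, -0.6]
gripper_width: -0.4
grasp_force: 0.0
```

Emit:
jog_arm:
  plan:
    - [0,[-0.27,0.04,-0.1],[0.17,0,0]]
    - [0,[-0.54,0.08,-0.2],[0.34,0,0]]
    - [0,[-0.8,0.107,-0.285],[0.5,0,0]]
    - [0,[-0.8,0.107,-0.285],[0.5,0,0]]

```text
clock: 16.85
position: [586.9, 231.1, 255.2]
ee_rot: [0.708, -0.706, -0.001, 0.001]
contact_force: [-0.7, -0.5, -0.0]
gripper_width: -0.2
grasp_force: 0.0
```

Emit:
jog_arm:
  plan:
    - [0,[-0.5,0.2,0],[0,0,0]]
    - [0,[-0.7,0.6,0],[0,0,0]]
    - [0,[-0.7,0.6,0],[0,0,0]]
    - [0,[-0.7,0.6,0],[0,0,0]]

```text
clock: 17.35
position: [530.3, 299.5, 254.1]
ee_rot: [-0.707, 0.707, 0.001, -0.002]
contact_force: [0.5, -0.5, -1.1]
gripper_width: 0.1
grasp_force: 0.0
```

Emit:
jog_arm:
  plan:
    - [0,[0,0.5,0.3],[0,0,0]]
    - [0,[0,0.5,0.6],[0,0,0]]
    - [0,[0,0.5,0.6],[0,0,0]]
    - [0,[0,0.5,0.6],[0,0,0]]

```text
clock: 17.85
position: [481.6, 300.1, 196.1]
ee_rot: [-0.707, 0.708, 0.0, 0.0]
contact_force: [-0.9, -0.5, -0.2]
gripper_width: 0.1
grasp_force: 0.0
```

Emit:
jog_arm:
  plan:
    - [0,[0.25,0,0],[0,0,0]]
    - [0,[0.35,0,0],[0,0,0]]
    - [0,[0.42,0,0],[0,0,0]]
    - [0,[0.49,0,0],[0,0,0]]
    - [0,[0.56,0,0],[0,0,0]]
    - [0,[0.63,0,0],[0,0,0]]
    - [0,[0.7,0,0],[0,0,0]]
    - [0,[0.77,0,0],[0,0,0]]

```text
clock: 18.85
position: [479.6, 222.4, 195.0]
ee_rot: [-0.707, 0.707, 0.0, -0.001]
contact_force: [0.4, 1.1, -0.2]
gripper_width: 0.2
grasp_force: 0.5
```

Emit:
jog_arm:
  plan:
    - [0,[0.07,0,0],[0,0,0]]
    - [0,[0.14,0,0],[0,0,0]]
    - [0,[0.21,0,0],[0,0,0]]
    - [0,[0.28,0,0],[0,0,0]]
    - [0,[0.35,0,0],[0,0,0]]
    - [0,[0.42,0,0],[0,0,0]]
    - [0,[0.5,0,0],[0,0,0]]
    - [0,[0.5,0,0],[0,0,0]]

```text
clock: 19.85
position: [479.8, 172.4, 195.2]
ee_rot: [-0.707, 0.707, 0.0, -0.001]
contact_force: [0.1, 0.2, -0.6]
gripper_width: 0.3
grasp_force: 0.0
```

```bash
cat > pf.py <<'E'
from w import *
s=read_state();print(s['clock'],s['position'],s['contact_force'].round(1))
d=grab('scene');P=cloud(d);X,Y,Z=P[...,0],P[...,1],P[...,2]
h=cv2.cvtColor(d['img'],cv2.COLOR_RGB2HSV).astype(int)
m=(h[...,2]<70)&(X>440)&(X<515)&(Y>95)&(Y<255)&(Z>60)&(Z<260)
q=P[m];print(len(q))
if len(q)>50:
    for _ in range(4):
        k=np.polyfit(q[:,1],q[:,2],1);r=q[:,2]-np.polyval(k,q[:,1]);q=q[abs(r)<max(2*np.median(abs(r)),3)]
    print('angle',np.arctan(-k[0]),len(q),'Z at support',np.polyval(k,120.5))
cv2.imwrite('pics/pf.png',cv2.resize(d['img'][140:320,150:370,::-1],None,fx=3,fy=3))
E
python3 pf.py
```

```text
19.85 [479.78441919 172.39735657 195.23452212] [ 0.1  0.2 -0.6]
1810
angle 0.8499355304974957 1050 Z at support 237.365305465444
```

Emit:
jog_arm:
  plan:
    - [0,[-0.5,0,0],[0,0,0]]
    - [0,[-0.9,0,-0.5],[0,0,0]]
    - [0,[-0.9,0,-0.9],[0,0,0]]
    - [0,[-0.9,0,-0.9],[0,0,0]]
    - [0,[-0.9,0,-0.9],[0,0,0]]
    - [0,[-0.9,0,-0.9],[0,0,0]]
    - [0,[-0.9,0,-0.9],[0,0,0]]
    - [0,[-0.9,0,-0.9],[0,0,0]]
    - [0,[-0.9,0,-0.9],[0,0,0]]
    - [0,[-0.9,0,-0.9],[0,0,0]]

```text
clock: 21.15
position: [480.0, 263.0, 285.2]
ee_rot: [-0.707, 0.707, 0.0, -0.0]
contact_force: [0.3, 0.4, -0.2]
gripper_width: -0.0
grasp_force: 0.0
```

Emit:
jog_arm:
  plan:
    - [0,[0,0,0],[0,0,0]]
    - [0,[0,0,0],[0,0,0]]
    - [0,[0,0,0],[0,0,0]]
    - [0,[0,0,0],[0,0,0]]
    - [0,[0,0,0],[0,0,0]]
    - [0,[0,0,0],[0,0,0]]
    - [0,[0,0,0],[0,0,0]]
    - [0,[0,0,0],[0,0,0]]
    - [0,[0,0,0],[0,0,0]]
    - [0,[0,0,0],[0,0,0]]

```text
clock: 22.4
position: [480.0, 263.1, 285.2]
ee_rot: [-0.707, 0.707, 0.0, -0.0]
contact_force: [-1.3, -0.1, 0.3]
gripper_width: -0.5
grasp_force: 0.0
```

Emit:
jog_arm:
  plan:
    - [0,[0,0,0],[0,0,0]]
    - [0,[0,0,0],[0,0,0]]
    - [0,[0,0,0],[0,0,0]]
    - [0,[0,0,0],[0,0,0]]
    - [0,[0,0,0],[0,0,0]]
    - [0,[0,0,0],[0,0,0]]
    - [0,[0,0,0],[0,0,0]]
    - [0,[0,0,0],[0,0,0]]
    - [0,[0,0,0],[0,0,0]]
    - [0,[0,0,0],[0,0,0]]

```text
clock: 23.65
position: [480.0, 263.1, 285.2]
ee_rot: [-0.707, 0.707, 0.0, -0.0]
contact_force: [0.8, -0.9, -0.4]
gripper_width: -0.1
grasp_force: 0.0
```

```bash
python3 pf.py
```

```text
23.65 [479.98169276 263.05810776 285.22239533] [ 0.8 -0.9 -0.4]
1340
angle -0.009097494834119611 1310 Z at support 86.979042474148
```

View pics/pf.png

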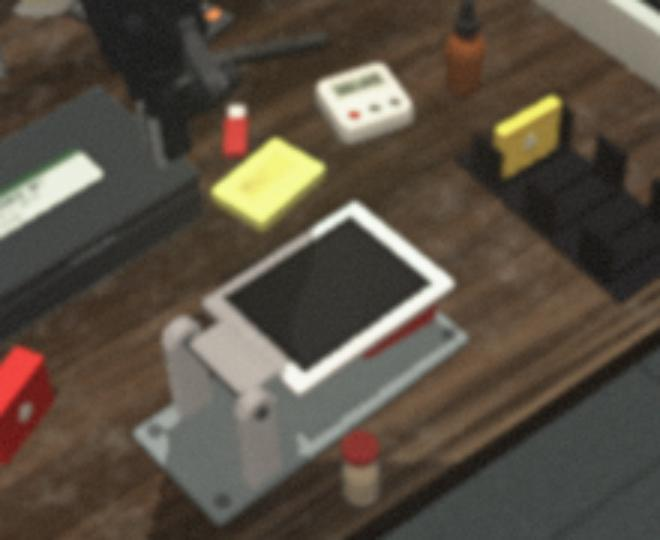

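The platform lies level at (330,300), at an angle of about -0.009 rad. The pile is under it, and the vial at (360,470) and the dropper at (465,50) are untouched. I wait one more second, check again and hand in.

Emit:
jog_arm:
  plan:
    - [0,[0,0,0],[0,0,0]]
    - [0,[0,0,0],[0,0,0]]
    - [0,[0,0,0],[0,0,0]]
    - [0,[0,0,0],[0,0,0]]
    - [0,[0,0,0],[0,0,0]]
    - [0,[0,0,0],[0,0,0]]
    - [0,[0,0,0],[0,0,0]]
    - [0,[0,0,0],[0,0,0]]

```text
clock: 24.7
position: [480.0, 263.1, 285.2]
ee_rot: [-0.707, 0.707, 0.0, -0.0]
contact_force: [0.2, -0.3, -0.1]
gripper_width: 0.1
grasp_force: 0.0
```

```bash
python3 pf.py && python3 -c "
from bench import job_done
print(job_done())"
```

```text
24.7 [479.98837172 263.06292869 285.23457427] [ 0.2 -0.3 -0.1]
1343
angle -0.013408709508377479 1319 Z at support 86.84505226469498
the job is handed in; nothing more can be done
None
```

I handed the job in at about 25 s with the red (22 mm) and blue (16 mm) plates piled flat on the support, each within about 5 mm of centre, and the platform resting on them at about -0.01 rad; no verdict came back.

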